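Put the joiner's mallet away in the tool chest drawer

TASK

Put the square-headed mallet away in the small wooden bench chest: first pull the chest's deep top drawer well open by its handle. Then take the mallet, which stands on its head, lay it down on the bench on a broad side of its head and let go, so that you can take it again level by the handle and lay it down the same way, flat on the drawer's bottom. Never let it fall or topple, leave the round mallet and the gouge where they are, and leave the drawer open.

Things in the scene. Friction and masses are not known exactly. Their poses are not given: they have to be found in the camera images.
- drawer (a joint): Top drawer of a plain brown wooden bench chest (290 mm deep, 296 wide, 205 high, two drawers one above the other, fixed to the bench, front roughly facing the robot): how far it is pulled out, in m; 0 = shut, 0.200 = end stop. It slides level with about 2 N friction and light damping, and stays where it is left.
- drawer_pull (a point): Dark steel bar handle of the top drawer, moving with it: round bar 10 mm thick, 110 long, a leg at each end. This point: middle of the bar, 38 in front of the drawer front, 177 above the bench (28 below the chest's top), to be pinched or hooked from above; x points into the chest (the drawer opens along -x), y along the bar, z up. The lower drawer has the same handle 131 below.
- drawer_bay (a point): Point on the top drawer's inner floor, moving with it, 86 mm above the bench; axes as drawer_pull's. From it the inside reaches 126 either way in y, 90 in -x (to the drawer front) and 151 in +x. The drawer's sides stand 95 above the floor, its front 104. With the drawer out by q m, all beyond q - 0.114 m in +x is still covered by the chest's top.
- mallet: Square-headed wooden mallet, 0.38 kg, first standing on its head. Head 110 (x) x 60 (y) x 80 (z) mm, handle 28 (x) x 24 (y) x 140 from its middle. Origin: centre of the head's end face away from the handle (its underside now); z runs along the handle; centre of mass 57 up z. On a broad (110 x 80) side of its head it lies stably, y vertical, handle level, its axis 30 above the support.
- mallet_butt (a point): Centre of the free end of the mallet's handle (220 mm along z from mallet's origin), axes as the mallet's.
- round_mallet: Bystander: dark turned round carver's mallet standing on its head, 74 mm in diameter, 192 high. Origin: centre of its underside.
- gouge: Bystander: carving gouge lying on the bench, 28 mm in diameter at the wooden handle, 256 long along its x (handle to -x). Origin: on the bench below its middle.
- panel: Bystander: carved wooden panel, the work in progress, fixed to the bench on the robot's left, 260 mm (x) x 260 (y) x 60 high. Origin: centre of its underside.
Mind the look-alikes: they are no part of the job. Of the things like the mallet, leave any that is yellow; of the rest the larger one is meant.

How it is judged:
By the outcome, as a careful person would: the job done as asked, in the order asked, and still so for the second after the job is handed in, with the robot touching nothing.
It also fails if it takes over 69 s, if anything falls off the work surface, if the arm or the gripper's body presses on something with over 40 N, if the wrist force passes 120 N, or if a joint passes its speed limit or range.

ROBOT

A 7-joint arm with a two-finger parallel gripper is mounted at the origin on the work surface. World frame = base frame: x ahead of the robot, y to its left, z up, the work surface at z = 0. Lengths are in m, angles in rad, forces in N, time in s.
With the tool pointing down it reaches from about 0.425 to 0.925 m from the base axis. Payload 6.8 kg.
Tool frame: the origin (TCP) lies on the centre line of the jaws, within the pads' length; the fingertips stand 11 mm ahead of it and the grasp point (between the pads) lies 8 mm behind it; z points along the fingers, y is the line along which they close (so a half turn about z gives the same grasp; the last joint's range is limited). The gripper opens to 88 mm and grips with 3 to 60 N. Pads are 20 mm wide; open, the fingers measure 115 mm over their backs; the gripper's body (75 mm by 178 mm) begins 61 mm behind the grasp point.
Start: joints at [1.082, 0.477, 0.022, 1.555, -0.011, 1.109, -0.083], TCP at [0.251, -0.627, 0.234] pointing down, gripper open.
Joint ranges: [-2.96, 2.96], [-0.34, 2.1], [-1.41, 1.46], [0.24, 2.44], [-1.37, 4.51], [0.17, 1.92], [-2.96, 2.96]. Speed limits (rad/s): [2.39, 2.39, 3.14, 3.14, 3.14, 3.14, 3.14].

INTERFACE

Orientations are given as a unit quaternion [w, x, y, z].
In Python, from workcell import ctrl, viewer, workorder gives the robot as it stands. The module is installed in compiled form; this text tells all that it offers.
- The arm moves only by the shell command python3 -m pendant 'ROWS' [FORCE]. ROWS is JSON, a list of rows, each a list of 7 numbers: the shift along the tool's x, y, z normalised to -1 to 1, where 1 is 400 mm, then the turn, a rotation vector about the tool's x, y, z normalised to -1 to 1, where 1 is 0.5 rad, then the opening, from -1 (shut) to 1 (fully open). A call has 1 to 12 rows; each row shifts and turns the commanded pose from where the row before left it, along the tool's axes as they then stand; what a row does not reach is not made up. A row lasts 1/8 s, in which the tool goes at most 62.5 mm and 10.7 degrees, less where a joint would pass 70% of its speed; a pose out of reach is approached as far as the arm can. A call with a number of a shift or a turn outside -1 to 1 is refused whole. A call with a gripper value outside its range is refused whole. The fingers move at their own pace and stop on an object; FORCE is the grip in N (left out, the last holds). Time passes only in rows, so rows that do not move let the fingers close. It gives the time, the measured TCP pose, the force, the opening and the grip force at its end, in the units of the state.
- ctrl.read_state(): the state, without advancing time (a new reading comes with each control period).
- viewer.read_camera(name): name is "side" or "top"; returns a dict with "frame" (384x512x3 uint8, red, green, blue), "range_z" (384x512 float32, m along the optical axis (not along the pixel's ray), 0 where there is no reading), "fx", "fy", "cx", "cy" (pixels), "k1" (the pictures are not rectified: a ray, as slopes to the right and down, at radius r is drawn at 1 + k1 r^2 times it, then the intrinsics apply), "R" (3x3) and "t" (3): a world point X has camera coordinates R X + t. Camera axes: x right, y down, z forward; pixel columns grow to the right and rows downward; lengths in m; the calibration is good to about 2 mm. A picture is of the moment at which its call begins.
- workorder.finish_job(): hands the job in; it is judged then, once.
The state is a dict: "t": time; "joints": joint angles; "joint_vel": joint speeds; "joint_torque": joint torques, N m; "eef_pos": TCP position; "ee_rot": TCP orientation; "contact_force": force on the tool from outside, world axes, zero at the start; "ft_torque": the same for the moment, N m; "width": finger opening in m; "grip_force": force on a finger pad.
Only numpy, scipy, OpenCV 4.12 (cv2) and the standard library are available. Lean on these libraries where they do the work, as an engineer would, in place of code of your own. Each camera call takes 0.05 s, during which the arm holds its last target. There are 200 camera calls.

## Working session

There is one attempt and no reset: what is moved stays moved. The work goes in short steps, Python scripts to look and compute and a shell command to move; the robot and the scene stay as the last step left them, time stands still between calls to the robot, and variables do not carry over. Pictures are saved under pics/ and viewed, at most 10 in all, crops included, and the job is handed in when it is done.

```bash
mkdir -p pics
cat > h.py <<'E'
import numpy as np, cv2
from workcell import ctrl, viewer, workorder
from scipy.spatial.transform import Rotation as Ro
def cloud(c):
    z=c["range_z"]; h,w=z.shape
    u,v=np.meshgrid(np.arange(w),np.arange(h))
    xd=(u-c["cx"])/c["fx"]; yd=(v-c["cy"])/c["fy"]
    x,y=xd.copy(),yd.copy()
    for _ in range(20):
        s=1+c["k1"]*(x*x+y*y); x,y=xd/s,yd/s
    P=np.stack([x*z,y*z,z],-1)
    W=(P-np.array(c["t"]))@np.array(c["R"])
    W[z<=0]=np.nan
    return W
def save(c,n): cv2.imwrite(n,c["frame"][:,:,::-1])
E
python3 - <<'E'
from h import *
s=ctrl.read_state(); print({k:np.round(v,3).tolist() for k,v in s.items()})
ims=[]
for n in("side","top"):
    c=viewer.read_camera(n); np.savez("c_"+n,W=cloud(c),f=c["frame"]); ims.append(c["frame"])
    print(n,"cam at",-np.array(c["R"]).T@np.array(c["t"]),np.round(c["R"],2).tolist(),c["fx"],c["k1"])
    cv2.imwrite(f"pics/{n}0.png",cv2.resize(c["frame"][:,:,::-1],(800,600),interpolation=cv2.INTER_CUBIC))
E
```

```text
{'t': 0.0, 'joints': [1.082, 0.478, 0.022, 1.556, -0.012, 1.109, -0.083], 'joint_vel': [-0.002, 0.0, 0.001, -0.001, 0.0, 0.0, 0.001], 'joint_torque': [-0.0, -58.286, 1.535, -27.261, -0.054, 0.017, 0.0], 'eef_pos': [0.251, -0.626, 0.233], 'ee_rot': [-0.001, 0.982, 0.189, -0.0], 'contact_force': [-0.235, 1.291, 0.327], 'ft_torque': [0.029, -0.026, -0.022], 'grip_force': 0.0, 'width': 0.088}
side cam at [0.03119655 0.8699209  1.13636321] [[-0.85, -0.52, 0.02], [-0.38, 0.6, -0.7], [0.35, -0.6, -0.71]] 381.3598952923287 -0.11332641675082349
top cam at [0.33259864 0.03298769 1.51212697] [[0.01, -1.0, 0.0], [-0.99, -0.01, -0.17], [0.17, -0.0, -0.99]] 402.901847797724 0.004644302746512435
```

View pics/side0.png

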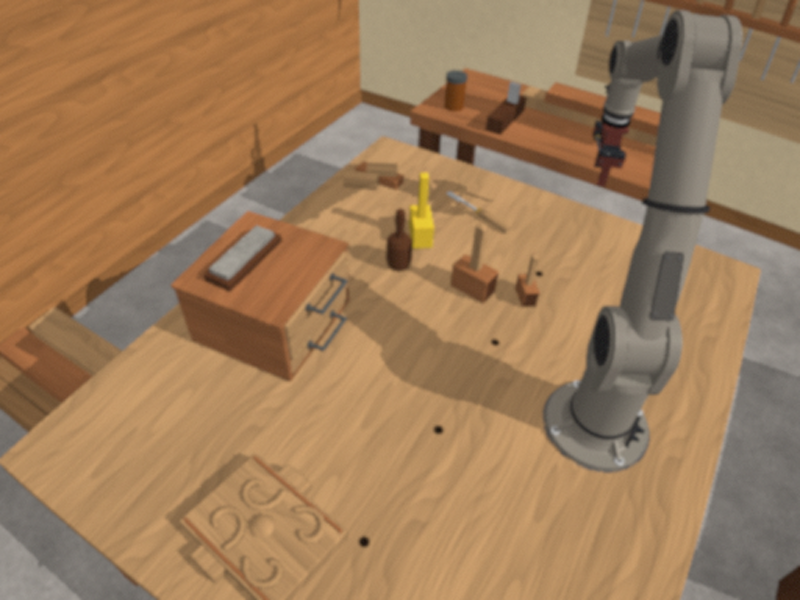

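View pics/top0.png

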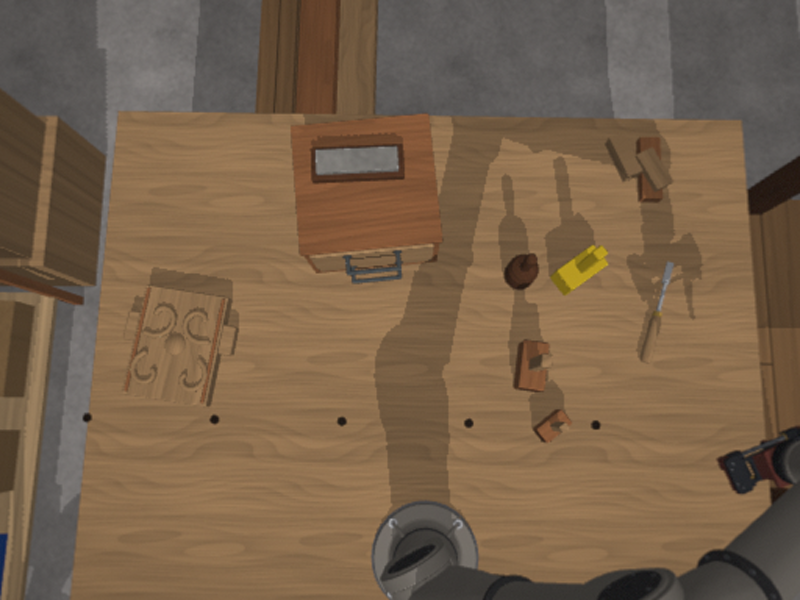

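Side view: the chest has its front at (290,330) and the top handle at (328,295). The top view shows that handle at (373,265). What could be taken for the mallet, in top-view pixels of the 800x600 picture: yellow mallet (580,270), larger brown (532,365), small brown (552,425) and dark round mallet (521,271). I choose the larger brown at (532,365) and will check it in a crop while measuring.

Run:
```python
from h import *
ims=[]
T=np.load("c_top.npz");S=np.load("c_side.npz")
def crop(f,x0,y0,w,h): return cv2.resize(f[y0:y0+h,x0:x0+w,::-1],(400,300),interpolation=cv2.INTER_CUBIC)
a=np.hstack([crop(T["f"],310,210,80,60+15-15),crop(S["f"],280,140,80,60)])
b=np.hstack([crop(T["f"],190,130,100,75),crop(S["f"],160,160,80,60)])
cv2.imwrite("pics/crop1.png",np.vstack([a,b]))
for n,C in(("top",T),("side",S)):
    W=C["W"].reshape(-1,3); F=C["f"].reshape(-1,3).astype(int)
    print(n)
    # mallet region by xy
    m0=(W[:,2]>0.02)&(W[:,2]<0.4)
    hi=m0&(W[:,2]>.1)&(W[:,0]>.3)&(W[:,0]<.62)&(W[:,1]>-.45)&(W[:,1]<-.1)
    head=m0&(W[:,2]>.074)&(W[:,2]<.09)&(W[:,0]>.3)&(W[:,0]<.62)&(W[:,1]>-.45)&(W[:,1]<-.1)
    for nm,m in(("handle",hi),("headtop",head)):
        P=W[m]; 
        if len(P): print(nm,len(P),np.round(P.mean(0),3),P.min(0).round(3),P.max(0).round(3)); 
        if len(P)>5: print(cv2.minAreaRect((P[:,:2]*1000).astype(np.float32)))
    top=m0&(W[:,2]>.2)&(W[:,2]<.212)&(W[:,0]>.5)&(W[:,1]>-.2)&(W[:,1]<.4)
    P=W[top]; print("chest top",len(P),P[:,2].mean(),cv2.minAreaRect((P[:,:2]*1000).astype(np.float32)))
    steel=(abs(F[:,0]-F[:,2])<30)&(F[:,0]<120)&(W[:,0]>.5)&(W[:,0]<.8)&(W[:,1]>-.05)&(W[:,1]<.25)&(W[:,2]>.165)&(W[:,2]<.19)
    P=W[steel]; print("bar",len(P),P.mean(0).round(3),P.min(0).round(3),P.max(0).round(3),cv2.minAreaRect((P[:,:2]*1000).astype(np.float32)))
```

```text
top
handle 152 [ 0.415 -0.244  0.182] [ 0.301 -0.299  0.103] [ 0.449 -0.228  0.227]
((373.2301940917969, -259.9206848144531), (158.98251342773438, 30.013168334960938), 17.86031723022461)
headtop 423 [ 0.436 -0.241  0.08 ] [ 0.3   -0.346  0.074] [ 0.618 -0.206  0.088]
((467.7486267089844, -267.1577453613281), (99.54702758789062, 324.4391174316406), 79.33914947509766)
chest top 5943 0.2052197174764875 ((816.3759765625, 142.0345001220703), (297.5074157714844, 308.0577392578125), 6.569880485534668)
bar 166 [0.637 0.122 0.181] [0.617 0.062 0.169] [0.672 0.188 0.189] ((643.8413696289062, 122.97929382324219), (43.348121643066406, 125.93498229980469), 6.766448020935059)
side
handle 237 [ 0.422 -0.238  0.164] [ 0.3   -0.295  0.1  ] [ 0.448 -0.226  0.222]
((373.7406005859375, -257.68572998046875), (156.7220458984375, 31.89170265197754), 17.29865074157715)
headtop 250 [ 0.434 -0.238  0.079] [ 0.302 -0.34   0.074] [ 0.62  -0.201  0.09 ]
((468.6015625, -256.54669189453125), (121.08411407470703, 321.5807189941406), 81.7493896484375)
chest top 3801 0.2046716628799035 ((1392.97900390625, 72.74566650390625), (360.9156188964844, 1521.2440185546875), 83.00604248046875)
bar 91 [0.635 0.126 0.18 ] [0.616 0.064 0.171] [0.666 0.186 0.185] ((642.2086791992188, 124.05130004882812), (42.18403244018555, 121.2775650024414), 5.548448085784912)
```

View pics/crop1.png

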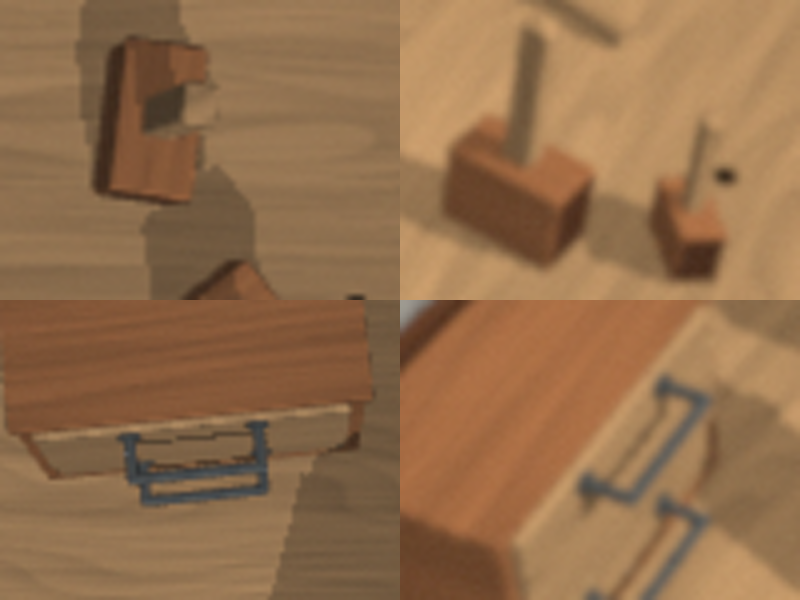

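The crop confirms the choice: the larger brown mallet (head at about (160,120) top, (515,190) side) stands beside a clearly smaller one at (690,240). The drawer bar runs from (140,495) to (265,490). I'll fit the poses more exactly now.

Run:
```python
from h import *
for n in("top","side"):
    C=np.load(f"c_{n}.npz"); W=C["W"].reshape(-1,3); F=C["f"].reshape(-1,3).astype(int)
    box=lambda a,b,c,d,e,f:(W[:,0]>a)&(W[:,0]<b)&(W[:,1]>c)&(W[:,1]<d)&(W[:,2]>e)&(W[:,2]<f)
    P=W[box(.36,.5,-.32,-.18,.072,.088)]; print(n,"head",len(P),P[:,2].mean().round(4),cv2.minAreaRect((P[:,:2]*1000).astype(np.float32)))
    P=W[box(.39,.47,-.28,-.2,.12,.215)]; print("shaft",len(P),P.min(0).round(3),P.max(0).round(3))
    P=W[box(.39,.47,-.28,-.2,.214,.226)]; print("butt",len(P),P.mean(0).round(4) if len(P) else'')
    P=W[box(.6,.97,-.05,.32,.2,.21)]
    print("chest",cv2.minAreaRect((P[:,:2]*1000).astype(np.float32)))
    bar=W[box(.58,.68,.03,.21,.17,.188)&(F[:,0]<130)&(F[:,2]>F[:,0]-10)]
    a=np.radians(6.5); ex=np.array([np.cos(a),np.sin(a)]);ey=np.array([-ex[1],ex[0]])
    X=bar[:,:2]@ex; Y=bar[:,:2]@ey; m=X<X.min()+.014
    k=np.polyfit(Y[m],X[m],1); print("bar",m.sum(),X[m].min().round(4),X[m].mean().round(4),X[m].max().round(4),"Y",Y.min().round(4),Y.max().round(4),"z",bar[m][:,2].mean().round(4),bar[m][:,2].max().round(4),"slope deg",np.degrees(k[0]).round(2), "mid", (ex*(np.median(X[m]))+ey*(Y.min()+Y.max())/2).round(4))
    f=W[box(.6,.75,-.05,.3,.1,.16)&(F[:,0]>130)]; print("front plane X",np.percentile(f[:,:2]@ex,[5,50,95]).round(3))
    for nm,b in(("small",(.28,.37,-.36,-.22,.02,.2)),("round",(.54,.68,-.29,-.19,.02,.2))):
        P=W[box(*b)]; print(nm,P.min(0).round(3),P.max(0).round(3))
```

```text
top head 417 0.0795 ((434.61016845703125, -242.120361328125), (61.304443359375, 111.6044692993164), 82.27054595947266)
shaft 63 [ 0.42  -0.251  0.121] [ 0.448 -0.228  0.215]
butt 61 [ 0.4351 -0.2415  0.2185]
chest ((816.2322998046875, 142.00082397460938), (297.3865661621094, 307.9541015625), 6.522726058959961)
bar 86 0.6323 0.6366 0.6449 Y -0.0133 0.1087 z 0.1814 0.188 slope deg 0.3 mid [0.6267 0.1194]Traceback (most recent call last):
  File "<stdin>", line 14, in <module>
    return _quantile_unchecked(
        a, q, axis, out, overwrite_input, method, keepdims, weights)
    return _ureduce(a,
                    func=_quantile_ureduce_func,
    ...<5 lines>...
                    overwrite_input=overwrite_input,
                    method=method)
    r = func(a, **kwargs)
    result = _quantile(arr,
                       quantiles=q,
    ...<2 lines>...
                       out=out,
                       weights=wgt)
    slices_having_nans = np.isnan(arr[-1, ...])
                                  ~~~^^^^^^^^^
IndexError: index -1 is out of bounds for axis 0 with size 0
```

```bash
cat >> h.py <<'E'
def go(p,Rt=None):
    """print tool-frame shift in move units to world TCP p, and total turn in units"""
    s=ctrl.read_state(); R=Ro.from_quat(np.r_[s["ee_rot"][1:],s["ee_rot"][0]]); d=np.array(p)-s["eef_pos"]
    print("t",round(s["t"],2),"pos",np.round(s["eef_pos"],4),"tool axes cols",R.as_matrix().round(3).tolist(),"F",np.round(s["contact_force"],1),"w",round(s["width"],4),"grip",round(s["grip_force"],1))
    print("joints",np.round(s["joints"],2))
    print("shift units",(R.inv().apply(d)/.4).round(3),"dist mm",round(np.linalg.norm(d)*1000,1))
    if Rt is not None:
        t=(R.inv()*Rt).as_rotvec(); print("turn units",(t/.5).round(3),"deg",np.degrees(np.linalg.norm(t)).round(1), "shift units after turn",(Rt.inv().apply(d)/.4).round(3))
def frame(y,z):
    y=np.array(y,float);z=np.array(z,float);z/=np.linalg.norm(z);y-=z*(y@z);y/=np.linalg.norm(y)
    return Ro.from_matrix(np.stack([np.cross(y,z),y,z],1))
E
python3 -m pendant '[[0,0,-0.13,0,0,0,-0.3],[0,0,-0.13,0,0,0,-0.3],[0,0,-0.12,0,0,0,-0.3],[0.1,-0.086,0,0,0,0,-0.3],[0.1,-0.086,0,0,0,0,-0.3],[0.1,-0.086,0,0,0,0,-0.3],[0.1,-0.086,0,0,0,0,-0.3],[0.1,-0.086,0,0,0,0,-0.3],[0.1,-0.086,0,0,0,0,-0.3],[0.1,-0.086,0,0,0,0,-0.3],[0.1,-0.086,0,0,0,0,-0.3],[0.1,-0.086,0,0,0,0,-0.3]]'
python3 - <<'E'
from h import *
a=np.radians(6.5)
go([.6285,.12,.3],frame([np.cos(a),np.sin(a),0],[0,0,-1]))
E
```

```text
t: 1.6
eef_pos: [0.4703, -0.2038, 0.3854]
ee_rot: [-0.0, 0.982, 0.189, -0.0]
contact_force: [-0.5, -0.3, 0.2]
width: 0.0309
grip_force: 0.0
t 1.6 pos [ 0.4703 -0.2038  0.3854] tool axes cols [[0.928, 0.372, -0.0], [0.372, -0.928, -0.0], [-0.0, -0.0, -1.0]] F [-0.5 -0.3  0.2] w 0.0309 grip 0.0
joints [ 0.54  0.11 -0.27  1.71  0.03  1.33 -0.93]
shift units [ 0.668 -0.605  0.213] dist mm 370.4
turn units [-1.000e-03  1.000e-03 -2.607e+00] deg 74.7 shift units after turn [0.76  0.485 0.214]
```

```bash
python3 -m pendant '[[0.095,-0.086,0,0,0,0,-0.3],[0.095,-0.086,0,0,0,0,-0.3],[0.095,-0.086,0,0,0,0,-0.3],[0.095,-0.086,0,0,0,0,-0.3],[0.095,-0.086,0,0,0,0,-0.3],[0.095,-0.086,0,0,0,0,-0.3],[0.095,-0.086,0,0,0,0,-0.3],[0,0,0,0,0,-0.37,-0.3],[0,0,0,0,0,-0.37,-0.3],[0,0,0,0,0,-0.37,-0.3],[0,0,0,0,0,-0.37,-0.3],[0,0,0,0,0,-0.37,-0.3]]'
python3 -m pendant '[[0,0,0,0,0,-0.37,-0.3],[0,0,0,0,0,-0.37,-0.3],[0,0,0,0,0,0,-0.3]]'
python3 - <<'E'
from h import *
a=np.radians(6.5)
go([.6285,.12,.172],frame([np.cos(a),np.sin(a),0],[0,0,-1]))
E
```

```text
t: 3.1
eef_pos: [0.6273, 0.1168, 0.3851]
ee_rot: [-0.0, 0.792, 0.61, -0.0]
contact_force: [0.1, -0.5, 0.1]
width: 0.0307
grip_force: 0.0
t: 3.48
eef_pos: [0.6273, 0.1167, 0.3851]
ee_rot: [-0.0, 0.67, 0.743, -0.0]
contact_force: [-0.1, -0.1, -0.9]
width: 0.0307
grip_force: 0.0
t 3.48 pos [0.6273 0.1167 0.3851] tool axes cols [[-0.103, 0.995, -0.001], [0.995, 0.103, 0.0], [0.0, -0.001, -1.0]] F [-0.1 -0.1 -0.9] w 0.0307 grip 0.0
joints [ 0.21  0.4  -0.7   1.41  0.26  1.43 -0.38]
shift units [0.008 0.004 0.533] dist mm 213.1
turn units [-0.002 -0.    -0.021] deg 0.6 shift units after turn [0.008 0.004 0.533]
```

```bash
python3 -m pendant '[[0.008,0.004,0.12,0,0,-0.02,-0.3],[0,0,0.12,0,0,0,-0.3],[0,0,0.1,0,0,0,-0.3],[0,0,0.06,0,0,0,-0.3],[0,0,0.05,0,0,0,-0.3],[0,0,0.05,0,0,0,-0.3],[0,0,0.03,0,0,0,-0.3],[0,0,0,0,0,0,-0.3]]'
python3 -m pendant '[[0,0,0,0,0,0,-1],[0,0,0,0,0,0,-1],[0,0,0,0,0,0,-1],[0,0,0,0,0,0,-1]]' 30
```

```text
t: 4.47
eef_pos: [0.6284, 0.1202, 0.1729]
ee_rot: [-0.0, 0.665, 0.746, -0.0]
contact_force: [-0.2, -0.0, 1.1]
width: 0.031
grip_force: 0.0
t: 4.97
eef_pos: [0.6289, 0.1205, 0.1744]
ee_rot: [0.0, 0.665, 0.747, 0.0]
contact_force: [-1.6, 0.4, 3.5]
width: 0.0093
grip_force: 30.0
```

```bash
python3 -m pendant '[[0,-0.02,0,0,0,0,-1],[0,-0.04,0,0,0,0,-1],[0,-0.04,0,0,0,0,-1],[0,-0.04,0,0,0,0,-1],[0,-0.04,0,0,0,0,-1],[0,-0.04,0,0,0,0,-1]]'
python3 -m pendant '[[0,-0.04,0,0,0,0,-1],[0,-0.04,0,0,0,0,-1],[0,-0.04,0,0,0,0,-1],[0,-0.04,0,0,0,0,-1],[0,-0.04,0,0,0,0,-1],[0,-0.04,0,0,0,0,-1],[0,-0.02,0,0,0,0,-1],[0,0,0,0,0,0,-1]]'
```

```text
t: 5.72
eef_pos: [0.5413, 0.1104, 0.1743]
ee_rot: [0.001, 0.665, 0.747, 0.001]
contact_force: [2.1, 1.1, 5.6]
width: 0.0093
grip_force: 30.0
t: 6.72
eef_pos: [0.4369, 0.0984, 0.1742]
ee_rot: [0.0, 0.665, 0.747, -0.0]
contact_force: [-2.8, 1.7, 11.3]
width: 0.0094
grip_force: 30.0
```

```bash
python3 -m pendant '[[0,0,0,0,0,0,-0.2],[0,0,0,0,0,0,-0.2],[0,0,0,0,0,0,-0.2],[0,0,-0.1,0,0,0,-0.2],[0,0,-0.14,0,0,0,0],[0,0,-0.14,0,0,0,0],[0,0,-0.14,0,0,0,0],[0,0,0,0,0,0,0]]'
python3 - <<'E'
from h import *
for n in("top","side"):
    C=np.load(f"c_{n}.npz"); W=C["W"].reshape(-1,3)
    box=lambda a,b,c,d,e,f:(W[:,0]>a)&(W[:,0]<b)&(W[:,1]>c)&(W[:,1]<d)&(W[:,2]>e)&(W[:,2]<f)
    for z0,z1 in((.02,.07),(.07,.1),(.1,.16),(.16,.2)):
        P=W[box(.25,.38,-.4,-.2,z0,z1)]; print(n,z0,len(P),P.min(0).round(3) if len(P) else '',P.max(0).round(3) if len(P) else '')
    P=W[box(.45,.62,-.42,-.29,.05,.35)]; print("yellow",P.min(0).round(3),P.max(0).round(3))
ims=[]
for n in("side","top"):
    c=viewer.read_camera(n); np.savez("d_"+n,W=cloud(c),f=c["frame"]); ims.append(c["frame"][:,:,::-1])
cv2.imwrite("pics/open.png",cv2.resize(np.hstack([ims[0][100:300,100:400],ims[1][60:260,160:460]]),(800,267)))
a=np.radians(-7.7); my=np.array([-np.sin(a),np.cos(a),0]); mx=np.array([np.cos(a),np.sin(a),0])
al=np.radians(45); d=my*np.sin(al)-np.array([0,0,np.cos(al)])
g=np.array([.435,-.2415,.118]); tcp=g+.008*d
print("tcp target",tcp,"standoff",tcp-.12*d); go(tcp-.12*d,frame(mx,d))
E
```

```text
t: 7.72
eef_pos: [0.4397, 0.0991, 0.3855]
ee_rot: [0.003, 0.665, 0.746, 0.003]
contact_force: [0.1, -0.2, -1.5]
width: 0.0437
grip_force: 0.0
top 0.02 236 [ 0.261 -0.329  0.02 ] [ 0.38  -0.233  0.07 ]
top 0.07 20 [ 0.29  -0.288  0.071] [ 0.38  -0.234  0.1  ]
top 0.1 50 [ 0.288 -0.299  0.101] [ 0.309 -0.279  0.155]
top 0.16 0  
yellow [ 0.61  -0.346  0.053] [ 0.618 -0.324  0.085]
side 0.02 226 [ 0.259 -0.311  0.021] [ 0.38  -0.214  0.069]
side 0.07 38 [ 0.285 -0.294  0.07 ] [ 0.38  -0.231  0.098]
side 0.1 62 [ 0.285 -0.297  0.1  ] [ 0.308 -0.277  0.152]
side 0.16 0  
yellow [ 0.607 -0.34   0.051] [ 0.62  -0.321  0.082]
tcp target [ 0.43575794 -0.23589415  0.11234315] standoff [ 0.42438884 -0.31998187  0.19719596]
t 7.83 pos [0.4378 0.0981 0.3813] tool axes cols [[-0.114, 0.993, -0.0], [0.993, 0.114, -0.0], [-0.0, -0.0, -1.0]] F [ 0.5 -0.4 -0.5] w 0.0437 grip 0.0
joints [ 0.44  0.03 -0.79  1.81  0.02  1.31 -0.25]
shift units [-1.034 -0.153  0.461] dist mm 457.0
turn units [-0.196  1.563  0.472] deg 47.1 shift units after turn [-1.061  0.107 -0.41 ]
```

View pics/open.png

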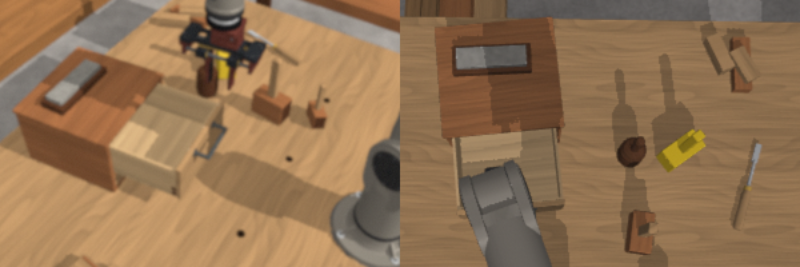

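The drawer is open about 193 mm (its interior is at (165,130) in the side half), and nothing else has been disturbed. The small mallet's shaft, at x about 0.30, is clear of the gripper's approach.

```bash
python3 -m pendant '[[-0.145,-0.01,0,0,0,0,0.2],[-0.145,-0.01,0,0,0,0,0.2],[-0.145,-0.01,0,0,0,0,0.2],[-0.145,-0.01,0,0,0,0,0.2],[-0.145,-0.01,0,0,0,0,0.2],[-0.145,-0.01,0,0,0,0,0.2],[-0.145,-0.01,0,0,0,0,0.2],[-0.145,-0.01,0,0,0,0,0.2],[0,0,0,0,0,0,0.2]]'
cat >> h.py <<'E'
def mal(al_deg,yaw=-7.7):
    a=np.radians(yaw); my=np.array([-np.sin(a),np.cos(a),0]); mx=np.array([np.cos(a),np.sin(a),0])
    al=np.radians(al_deg); d=my*np.sin(al)-np.array([0,0,np.cos(al)])
    return mx,my,d,frame(mx,d)
E
python3 - <<'E'
from h import *
mx,my,d,R=mal(50); g=np.array([.435,-.2415,.115]); tcp=g+.008*d
print(tcp); go(tcp-.13*d,R)
E
```

```text
t: 8.95
eef_pos: [0.457, -0.3708, 0.3777]
ee_rot: [-0.003, 0.668, 0.744, -0.001]
contact_force: [-1.0, 1.0, -0.7]
width: 0.0526
grip_force: 0.0
[ 0.43582111 -0.2354269   0.1098577 ]
t 8.95 pos [ 0.457  -0.3708  0.3777] tool axes cols [[-0.107, 0.994, -0.005], [0.994, 0.107, 0.002], [0.003, -0.005, -1.0]] F [-1.   1.  -0.7] w 0.0526 grip 0.0
joints [ 0.87  0.26 -0.38  1.55  0.1   1.35  0.6 ]
shift units [ 0.099 -0.074  0.461] dist mm 191.1
turn units [-0.221  1.732  0.448] deg 51.6 shift units after turn [-0.302 -0.098  0.357]
```

```bash
python3 -m pendant '[[0,0,0,-0.037,0.289,0.075,0.2],[0,0,0,-0.037,0.289,0.075,0.2],[0,0,0,-0.037,0.289,0.075,0.2],[0,0,0,-0.037,0.289,0.075,0.2],[0,0,0,-0.037,0.289,0.075,0.2],[0,0,0,-0.037,0.289,0.075,0.2],[0,0,0,0,0,0,0.2]]'
python3 - <<'E'
from h import *
mx,my,d,R=mal(50); g=np.array([.435,-.2415,.115]); tcp=g+.008*d
go(tcp-.10*d,R)
E
```

```text
t: 9.82
eef_pos: [0.4581, -0.3667, 0.3776]
ee_rot: [-0.28, 0.681, 0.597, 0.319]
contact_force: [-0.7, -0.4, 0.4]
width: 0.0523
grip_force: 0.0
t 9.82 pos [ 0.4581 -0.3667  0.3776] tool axes cols [[0.084, 0.992, 0.099], [0.634, -0.129, 0.762], [0.768, -0.001, -0.64]] F [-0.7 -0.4  0.4] w 0.0523 grip 0.0
joints [ 1.11  0.61 -0.37  1.3  -0.49  1.8   0.63]
shift units [-0.31  -0.098  0.423] dist mm 213.3
turn units [-0.008 -0.007  0.004] deg 0.3 shift units after turn [-0.308 -0.099  0.424]
```

```bash
python3 -m pendant '[[-0.1,-0.033,0.05,0,0,0,0.2],[-0.1,-0.033,0.05,0,0,0,0.2],[-0.11,-0.033,0.05,0,0,0,0.2],[0,0,0.09,0,0,0,0.2],[0,0,0.09,0,0,0,0.2],[0,0,0.09,0,0,0,0.2],[0,0,0,0,0,0,0.2]]'
python3 - <<'E'
from h import *
mx,my,d,R=mal(50); g=np.array([.435,-.2415,.115]); tcp=g+.008*d
go(tcp,R)
E
```

```text
t: 10.7
eef_pos: [0.4278, -0.3089, 0.1785]
ee_rot: [-0.279, 0.678, 0.602, 0.318]
contact_force: [0.2, -1.1, 1.4]
width: 0.0529
grip_force: 0.0
t 10.7 pos [ 0.4278 -0.3089  0.1785] tool axes cols [[0.074, 0.993, 0.095], [0.638, -0.121, 0.76], [0.766, 0.005, -0.643]] F [ 0.2 -1.1  1.4] w 0.0529 grip 0.0
joints [ 1.12  0.7  -0.38  1.64 -0.43  1.43  0.83]
shift units [-0.013 -0.003  0.252] dist mm 100.8
turn units [-0.014 -0.001  0.024] deg 0.8 shift units after turn [-0.013 -0.005  0.252]
```

```bash
python3 -m pendant '[[-0.013,-0.004,0.07,-0.014,0,0.024,0.2],[0,0,0.06,0,0,0,0.2],[0,0,0.05,0,0,0,0.2],[0,0,0.04,0,0,0,0.2],[0,0,0.032,0,0,0,0.2],[0,0,0,0,0,0,0.2]]'
python3 -m pendant '[[0,0,0,0,0,0,-0.3],[0,0,0,0,0,0,-0.5],[0,0,0,0,0,0,-0.7],[0,0,0,0,0,0,-1],[0,0,0,0,0,0,-1],[0,0,0,0,0,0,-1]]' 58
python3 - <<'E'
from h import *
mx,my,d,R=mal(50); g=np.array([.435,-.2415,.115]); tcp=g+.008*d
go(tcp,R)
E
```

```text
t: 11.45
eef_pos: [0.4363, -0.239, 0.1096]
ee_rot: [-0.277, 0.684, 0.595, 0.319]
contact_force: [-0.1, 0.1, 1.7]
width: 0.0526
grip_force: 0.0
t: 12.2
eef_pos: [0.4359, -0.2398, 0.1095]
ee_rot: [-0.277, 0.685, 0.594, 0.319]
contact_force: [-1.9, -0.8, -2.2]
width: 0.0274
grip_force: 57.8
t 12.2 pos [ 0.4359 -0.2398  0.1095] tool axes cols [[0.09, 0.99, 0.108], [0.637, -0.141, 0.758], [0.766, 0.0, -0.643]] F [-1.9 -0.8 -2.2] w 0.0274 grip 57.8
joints [ 1.08  0.74 -0.41  1.79 -0.47  1.22  0.85]
shift units [ 0.008 -0.002  0.008] dist mm 4.4
turn units [ 0.011  0.002 -0.008] deg 0.4 shift units after turn [ 0.008 -0.002  0.008]
```

```bash
python3 -m pendant '[[0.03,0,-0.025,0,0,0,-1],[0.07,0,-0.06,0,0,0,-1],[0.075,0,-0.062,0,0,0,-1],[0.075,0,-0.062,0,0,0,-1],[0,0,0,0,0,0,-1]]'
python3 -m pendant '[[0,0,0,0,-0.1,0,-1],[0,0,0,0,-0.2,0,-1],[0,0,0,0,-0.25,0,-1],[0,0,0,0,-0.25,0,-1],[0,0,0,0,-0.25,0,-1],[0,0,0,0,-0.25,0,-1],[0,0,0,0,-0.25,0,-1]]'
python3 - <<'E'
from h import *
mx,my,d,R=mal(-40); go([.435,-.28,.24],R)
c=viewer.read_camera("side"); save(c,"pics/tip1.png")
E
```

```text
t: 12.82
eef_pos: [0.4378, -0.2398, 0.2427]
ee_rot: [-0.274, 0.684, 0.596, 0.319]
contact_force: [0.2, 0.3, -4.1]
width: 0.0275
grip_force: 57.8
t: 13.7
eef_pos: [0.4355, -0.2383, 0.239]
ee_rot: [-0.031, 0.754, 0.655, 0.035]
contact_force: [-0.4, 0.3, -4.5]
width: 0.0276
grip_force: 57.8
t 13.7 pos [ 0.4355 -0.2383  0.239 ] tool axes cols [[0.139, 0.99, 0.013], [0.986, -0.14, 0.093], [0.094, -0.0, -0.996]] F [-0.4  0.3 -4.5] w 0.0276 grip 57.8
joints [ 0.76  0.22 -0.37  1.92 -0.01  1.03  0.26]
shift units [-0.103  0.013 -0.012] dist mm 41.8
turn units [-0.004 -1.584 -0.011] deg 45.4 shift units after turn [-0.081  0.013  0.065]
```

View pics/tip1.png

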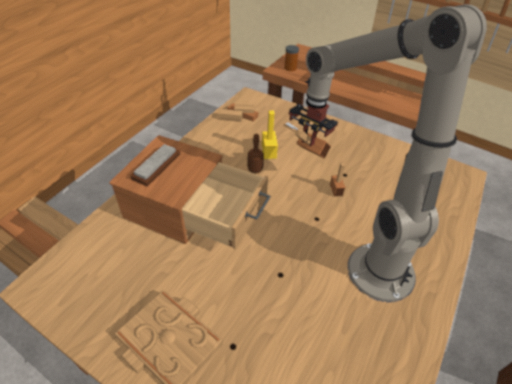

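Held firm, with the head at (317,147) tilting half-way. I'll continue to level.

```bash
python3 -m pendant '[[-0.02,0,0,0,-0.22,0,-1],[-0.02,0,0,0,-0.25,0,-1],[-0.02,0.005,0,0,-0.25,0,-1],[-0.02,0.005,0,0,-0.25,0,-1],[-0.01,0,0,0,-0.25,0,-1],[0,0,0,0,-0.25,0,-1],[0,0,0,0,-0.114,0,-1],[0,0,0,0,0,0,-1]]'
python3 - <<'E'
from h import *
mx,my,d,R=mal(-40); go([.435,-.28,.2],R)
s=ctrl.read_state(); p=s["eef_pos"]
ims=[]
for n in("side","top"):
    c=viewer.read_camera(n); W0=cloud(c); ims.append(c["frame"][:,:,::-1]); W=W0.reshape(-1,3);F=c["frame"].reshape(-1,3).astype(int)
    # head coords in mallet frame rel. TCP
    m=(W[:,2]>.12)&(W[:,2]<.33)&((W-p)@my<-.02)&((W-p)@my>-.2)&(abs((W-p)@mx)<.08)&(F[:,0]>F[:,2]*1.5)
    Q=np.c_[(W[m]-p)@mx,(W[m]-p)@my,W[m][:,2]]
    print(n,m.sum(),np.percentile(Q,[2,50,98],axis=0).round(3).tolist())
    hi=Q[:,2]>np.percentile(Q[:,2],60)
    t=(abs(Q[:,0])<.045)&(Q[:,2]>np.median(Q[:,2])-.004)
    if t.sum()>10: A=np.c_[Q[t][:,:2],np.ones(t.sum())]; k=np.linalg.lstsq(A,Q[t][:,2],rcond=None)[0]; print("top plane tilt deg (x,y)",np.degrees(np.arctan(k[:2])).round(1),t.sum())
cv2.imwrite("pics/tip2.png",np.vstack([cv2.resize(ims[0][90:210,240:400],(640,480))[:290],cv2.resize(ims[1][150:300,270:470],(400,300))]) if 0 else np.hstack([cv2.resize(ims[0][90:210,240:400],(400,300)),cv2.resize(ims[1][150:300,270:470],(400,300))]))
E
```

```text
t: 14.75
eef_pos: [0.4345, -0.2732, 0.2418]
ee_rot: [0.221, 0.709, 0.618, -0.257]
contact_force: [0.4, -0.1, -4.5]
width: 0.0277
grip_force: 57.9
t 14.75 pos [ 0.4345 -0.2732  0.2418] tool axes cols [[0.104, 0.99, -0.091], [0.763, -0.138, -0.631], [-0.638, -0.004, -0.77]] F [ 0.4 -0.1 -4.5] w 0.0277 grip 57.9
joints [ 0.32  0.25 -0.35  2.08  0.86  1.15 -0.66]
shift units [0.054 0.004 0.091] dist mm 42.4
turn units [-0.012 -0.012 -0.002] deg 0.5 shift units after turn [0.054 0.003 0.091]
side 330 [[-0.058, -0.108, 0.219], [-0.033, -0.076, 0.272], [0.046, -0.03, 0.277]]
top plane tilt deg (x,y) [-0.3  1.4] 182
top 1117 [[-0.055, -0.107, 0.227], [-0.002, -0.062, 0.272], [0.053, -0.027, 0.278]]
top plane tilt deg (x,y) [-0.2 -0. ] 737
```

View pics/tip2.png

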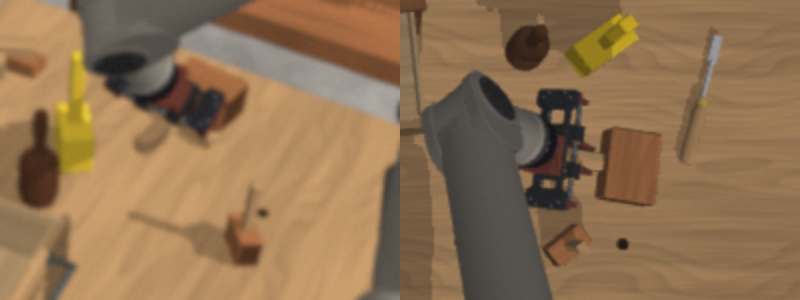

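```bash
python3 -m pendant '[[0.04,0,0.048,0,0,0,-1],[0.05,0,0.06,0,0,0,-1],[0.05,0,0.06,0,0,0,-1],[0.05,0,0.06,0,0,0,-1],[0.05,0,0.06,0,0,0,-1],[0.04,0,0.048,0,0,0,-1],[0.02,0,0.024,0,0,0,-1],[0.008,0,0.01,0,0,0,-1],[0,0,0,0,0,0,-1]]'
python3 -c "
from h import *
mx,my,d,R=mal(-40); go([.435,-.275,.029],R)"
```

```text
t: 15.98
eef_pos: [0.4356, -0.2752, 0.0518]
ee_rot: [0.224, 0.71, 0.616, -0.257]
contact_force: [0.4, -0.3, -4.3]
width: 0.0277
grip_force: 57.9
t 15.97 pos [ 0.4356 -0.2752  0.0518] tool axes cols [[0.109, 0.99, -0.089], [0.76, -0.141, -0.634], [-0.64, 0.001, -0.768]] F [ 0.4 -0.3 -4.3] w 0.0277 grip 57.9
joints [ 0.25  0.59 -0.28  2.18  1.16  0.95 -1.12]
shift units [ 0.037 -0.002  0.044] dist mm 22.8
turn units [-0.007 -0.007 -0.013] deg 0.5 shift units after turn [ 0.037 -0.002  0.043]
```

```bash
python3 -m pendant '[[0.016,0,0.019,0,0,0,-1],[0.011,0,0.014,0,0,0,-1],[0.003,0,0.004,0,0,0,-1],[0.003,0,0.004,0,0,0,-1],[0,0,0,0,0,0,-1]]'
python3 -m pendant '[[0.003,0,0.004,0,0,0,-1],[0,0,0,0,0,0,-1]]'
```

```text
t: 16.6
eef_pos: [0.4353, -0.2753, 0.0303]
ee_rot: [0.223, 0.71, 0.616, -0.257]
contact_force: [-0.1, 0.7, -3.8]
width: 0.0277
grip_force: 57.9
t: 16.85
eef_pos: [0.4355, -0.2755, 0.0287]
ee_rot: [0.224, 0.71, 0.616, -0.257]
contact_force: [0.4, 2.0, -1.0]
width: 0.0277
grip_force: 57.9
```

Contact is starting; one more small step, then release gently.

```bash
python3 -m pendant '[[0.0015,0,0.002,0,0,0,-1],[0,0,0,0,0,0,-1]]'
python3 -m pendant '[[0,0,0,0,0,0,-1],[0,0,0,0,0,0,-1]]' 8
python3 -m pendant '[[0,0,0,0,0,0,-0.3],[0,0,0,0,0,0,-0.1],[0,0,0,0,0,0,0.2],[0,0,0,0,0,0,0.2]]'
```

```text
t: 17.1
eef_pos: [0.4355, -0.2755, 0.0285]
ee_rot: [0.224, 0.71, 0.616, -0.257]
contact_force: [-3.2, 5.8, 9.3]
width: 0.0278
grip_force: 57.9
t: 17.35
eef_pos: [0.4355, -0.2755, 0.0284]
ee_rot: [0.224, 0.71, 0.616, -0.257]
contact_force: [-1.5, 4.5, 9.0]
width: 0.0277
grip_force: 8.0
t: 17.85
eef_pos: [0.4352, -0.2756, 0.0273]
ee_rot: [0.223, 0.71, 0.616, -0.257]
contact_force: [-0.5, -0.5, -0.3]
width: 0.0523
grip_force: 0.0
```

```bash
python3 -m pendant '[[0,0,-0.06,0,0,0,0.2],[0,0,-0.1,0,0,0,0.2],[0,0,-0.1,0,0,0,0.2],[-0.09,0,-0.1,0,0,0,0.2],[-0.09,0,-0.1,0,0,0,0.2],[0,0,0,0,0.25,0,0.2],[0,0,0,0,0.25,0,0.2],[0,0,0,0,0.3,0,0.2],[0,0,0,0,0.3,0,0.2],[0,0,0,0,0.3,0,0.2],[0,0,0,0,0,0,0.2]]'
python3 - <<'E'
from h import *
ims=[]
for n in("side","top"):
    c=viewer.read_camera(n); W=cloud(c); np.savez("e_"+n,W=W,f=c["frame"]); ims.append(c["frame"][:,:,::-1]); W=W.reshape(-1,3)
    box=lambda a,b,c,d,e,f:(W[:,0]>a)&(W[:,0]<b)&(W[:,1]>c)&(W[:,1]<d)&(W[:,2]>e)&(W[:,2]<f)
    P=W[box(.34,.52,-.46,-.28,.05,.07)]
    if len(P)>5: print(n,"head",len(P),P[:,2].mean(),cv2.minAreaRect((P[:,:2]*1000).astype(np.float32)))
    P=W[box(.38,.5,-.31,-.12,.033,.048)]
    if len(P)>5: print(n,"handle",len(P),P[:,2].mean(),np.percentile(P,[1,50,99],axis=0).round(3).tolist(),cv2.minAreaRect((P[:,:2]*1000).astype(np.float32)))
cv2.imwrite("pics/laid.png",np.hstack([cv2.resize(ims[0][90:210,240:400],(400,300)),cv2.resize(ims[1][80:305,150:450],(400,300))]))
go([.435,-.27,.3],mal(0)[3])
E
```

```text
t: 19.23
eef_pos: [0.4427, -0.2167, 0.2147]
ee_rot: [-0.001, 0.757, 0.653, 0.002]
contact_force: [-0.0, -0.1, -0.2]
width: 0.053
grip_force: 0.0
side head 344 0.058894680452572006 ((424.81219482421875, -343.5091552734375), (91.53885650634766, 113.4203109741211), 82.18360137939453)
side handle 211 0.04041058686524429 [[0.384, -0.31, 0.033], [0.438, -0.248, 0.041], [0.469, -0.165, 0.048]] ((455.4007873535156, -246.58578491210938), (152.41839599609375, 96.73160552978516), 66.34649658203125)
top handle 128 0.041174627317464005 [[0.434, -0.23, 0.035], [0.449, -0.197, 0.041], [0.463, -0.168, 0.047]] ((447.8937683105469, -197.86514282226562), (64.14395141601562, 27.672222137451172), 82.27595520019531)
t 19.32 pos [ 0.4435 -0.2134  0.2145] tool axes cols [[0.141, 0.99, 0.0], [0.99, -0.141, 0.003], [0.003, -0.0, -1.0]] F [-0.1  0.4  0.3] w 0.0527 grip 0.0
joints [ 0.68  0.23 -0.41  1.98  0.11  0.96  0.08]
shift units [-0.142 -0.001 -0.214] dist mm 102.9
turn units [-0.001 -0.006 -0.014] deg 0.4 shift units after turn [-0.143 -0.002 -0.214]
```

View pics/laid.png

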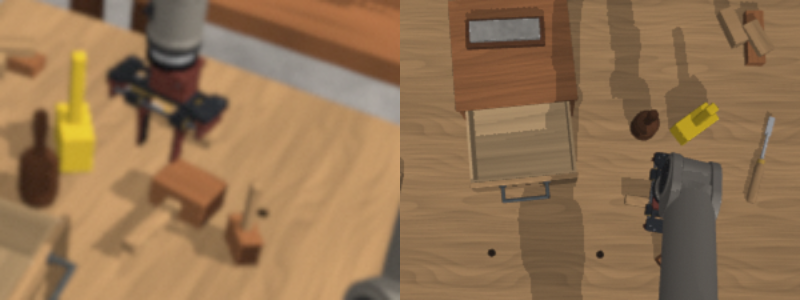

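The mallet lies flat on its broad side (head at (188,190), handle end at (140,235) in the side half). The drawer is unobstructed in the top half, with its interior at (520,140). Measure the drawer, then regrasp.

Run:
```python
from h import *
a=np.radians(6.5); ex=np.array([np.cos(a),np.sin(a)]);ey=np.array([-ex[1],ex[0]])
for n in("top","side"):
    W=np.load(f"e_{n}.npz")["W"].reshape(-1,3); X=W[:,:2]@ex; Y=W[:,:2]@ey; Z=W[:,2]
    b=(X>.4)&(X<.8)&(Y>-.15)&(Y<.25)
    pr=lambda q,m:print(n,q,m.sum(),"X",np.percentile(X[m],[1,50,99]).round(4),"Y",np.percentile(Y[m],[1,50,99]).round(4),"Z",np.percentile(Z[m],[5,50,95]).round(4))
    pr("floor",b&(abs(Z-.086)<.006)&(X>.5)&(Y>-.07)&(Y<.17))
    f=b&(Z>.183)&(Z<.195)&(X<.53)&(X>.455); pr("front rim",f&(abs(Y-.05)<.12))
    pr("sides lo",b&(abs(Z-.181)<.004)&(X>.5)&(X<.66)&(Y<0)); pr("sides hi",b&(abs(Z-.181)<.004)&(X>.5)&(X<.66)&(Y>.1))
    pr("chest top edge",b&(abs(Z-.205)<.004))
    pr("bar",b&(Z>.172)&(Z<.186)&(X<.455))
# regrasp
go([.4368,-.280,.039],mal(0)[3])
```

```text
top floor 3296 X [0.5199 0.6124 0.7068] Y [-0.0675  0.0502  0.168 ] Z [0.0815 0.0857 0.0905]
top front rim 350 X [0.4636 0.4911 0.5045] Y [-0.0671  0.0507  0.168 ] Z [0.1843 0.1892 0.1937]
top sides lo 124 X [0.5003 0.5489 0.6557] Y [-0.0844 -0.0793 -0.0012] Z [0.1776 0.1806 0.1841]
top sides hi 122 X [0.5009 0.5455 0.658 ] Y [0.1041 0.1762 0.1813] Z [0.1781 0.1812 0.1841]
top chest top edge 2757 X [0.6803 0.7384 0.799 ] Y [-0.1017  0.048   0.1986] Z [0.2018 0.205  0.2083]
top bar 112 X [0.4419 0.4466 0.4544] Y [-0.0084  0.0488  0.1075] Z [0.176  0.1806 0.1844]
side floor 1803 X [0.5446 0.6397 0.7407] Y [-0.0685  0.0229  0.1056] Z [0.0822 0.0853 0.0887]
side front rim 250 X [0.4787 0.4898 0.5015] Y [-0.0653  0.0632  0.1685] Z [0.1842 0.1895 0.1933]
side sides lo 89 X [0.5014 0.5656 0.6562] Y [-0.0851 -0.077  -0.012 ] Z [0.1774 0.1795 0.1832]
side sides hi 126 X [0.5008 0.5665 0.6573] Y [0.103  0.1794 0.1847] Z [0.1773 0.1798 0.1828]
side chest top edge 1956 X [0.6782 0.7375 0.7985] Y [-0.0982  0.0676  0.2024] Z [0.2017 0.2044 0.2076]
side bar 86 X [0.4408 0.4453 0.454 ] Y [-0.0061  0.0561  0.1107] Z [0.1764 0.1799 0.1836]
t 19.32 pos [ 0.4435 -0.2134  0.2145] tool axes cols [[0.141, 0.99, 0.0], [0.99, -0.141, 0.003], [0.003, -0.0, -1.0]] F [-0.1  0.4  0.3] w 0.0527 grip 0.0
joints [ 0.68  0.23 -0.41  1.98  0.11  0.96  0.08]
shift units [-0.169  0.007  0.438] dist mm 187.8
turn units [-0.001 -0.006 -0.014] deg 0.4 shift units after turn [-0.167  0.006  0.439]
```

```bash
python3 -m pendant '[[-0.085,0.003,0,0,-0.006,-0.014,0.2],[-0.084,0.004,0,0,0,0,0.2],[0,0,0.13,0,0,0,0.2],[0,0,0.12,0,0,0,0.2],[0,0,0.09,0,0,0,0.2],[0,0,0.06,0,0,0,0.2],[0,0,0.035,0,0,0,0.2],[0,0,0,0,0,0,0.2]]'
python3 -c "
from h import *
go([.4368,-.280,.039],mal(0)[3])"
```

```text
t: 20.32
eef_pos: [0.4377, -0.2791, 0.0401]
ee_rot: [-0.001, 0.752, 0.659, 0.001]
contact_force: [0.4, -0.2, 0.9]
width: 0.0529
grip_force: 0.0
t 20.32 pos [ 0.4377 -0.2791  0.0401] tool axes cols [[0.131, 0.991, -0.0], [0.991, -0.131, 0.002], [0.002, -0.001, -1.0]] F [ 0.4 -0.2  0.9] w 0.0529 grip 0.0
joints [ 0.69  0.52 -0.3   2.05  0.26  0.61  0.08]
shift units [-0.003 -0.002  0.003] dist mm 1.7
turn units [-0.001 -0.005  0.006] deg 0.2 shift units after turn [-0.003 -0.002  0.003]
```

```bash
python3 -m pendant '[[0,-0.002,0.004,0,0,0,0],[0,0,0,0,0,0,-0.3],[0,0,0,0,0,0,-0.6],[0,0,0,0,0,0,-1],[0,0,0,0,0,0,-1],[0,0,0,0,0,0,-1]]' 60
python3 -m pendant '[[0,0,-0.02,0,0,0,-1],[0,0,-0.04,0,0,0,-1],[0,0,-0.05,0,0,0,-1],[0,0,-0.05,0,0,0,-1],[0,0,0,0,0,0,-1]]'
python3 - <<'E'
from h import *
mx,my,d,R=mal(0); p=ctrl.read_state()["eef_pos"]
for n in("side","top"):
    c=viewer.read_camera(n); W=cloud(c).reshape(-1,3);F=c["frame"].reshape(-1,3).astype(int)
    m=(W[:,2]>.05)&(W[:,2]<.18)&((W-p)@my<-.03)&((W-p)@my>-.13)&(abs((W-p)@mx)<.048)&(F[:,0]>F[:,2]*1.5)
    Q=np.c_[(W[m]-p)@mx,(W[m]-p)@my,W[m][:,2]]
    t=Q[:,2]>np.percentile(Q[:,2],90)-.012
    if t.sum()>10:
        k=np.linalg.lstsq(np.c_[Q[t][:,:2],np.ones(t.sum())],Q[t][:,2],rcond=None)[0]; print(n,t.sum(),"tilt",np.degrees(np.arctan(k[:2])).round(1),"top z",np.median(Q[t][:,2]).round(4))
a=np.radians(6.5); ex=np.array([np.cos(a),np.sin(a)]);ey=np.array([-ex[1],ex[0]])
xy=.573*ex+.045*ey; print(xy); go([*xy,.3],frame([*ex,0],[0,0,-1]))
E
```

```text
t: 21.08
eef_pos: [0.4363, -0.2806, 0.0394]
ee_rot: [-0.001, 0.753, 0.658, 0.001]
contact_force: [-1.9, 0.8, 6.4]
width: 0.0275
grip_force: 59.7
t: 21.7
eef_pos: [0.438, -0.2813, 0.105]
ee_rot: [0.002, 0.753, 0.658, 0.002]
contact_force: [0.3, -1.1, -4.1]
width: 0.0275
grip_force: 59.7
side 24 tilt [ 1.3 -0.1] top z 0.1238
[0.56422253 0.10957617]
t 21.8 pos [ 0.4366 -0.2806  0.103 ] tool axes cols [[0.134, 0.991, 0.001], [0.991, -0.134, 0.002], [0.002, 0.001, -1.0]] F [-0.6  0.1 -3.3] w 0.0277 grip 59.7
joints [ 0.73  0.42 -0.34  2.02  0.2   0.73  0.13]
shift units [ 1.01   0.186 -0.49 ] dist mm 455.3
turn units [ 0.003 -0.004 -0.495] deg 14.2 shift units after turn [ 0.933  0.428 -0.492]
```

```bash
python3 -m pendant '[[0,0,-0.08,0,0,0,-1],[0,0,-0.13,0,0,0,-1],[0,0,-0.13,0,0,0,-1],[0,0,-0.1,0,0,0,-1],[0,0,-0.05,0,0,0,-1]]'
python3 -m pendant '[[0.06,0.011,0,0,0,0,-1],[0.11,0.02,0,0,0,0,-1],[0.13,0.024,0,0,0,0,-1],[0.13,0.024,0,0,0,0,-1],[0.13,0.024,0,0,0,0,-1],[0.13,0.024,0,0,0,0,-1],[0.13,0.024,0,0,0,0,-1],[0.11,0.02,0,0,0,0,-1],[0.08,0.015,0,0,0,-0.125,-1],[0,0,0,0,0,-0.2,-1],[0,0,0,0,0,-0.17,-1],[0,0,0,0,0,0,-1]]'
python3 - <<'E'
from h import *
ims=[]
s=ctrl.read_state();p=s["eef_pos"]
a=np.radians(6.5); ex=np.array([np.cos(a),np.sin(a),0]);ey=np.array([-ex[1],ex[0],0])
for n in("side","top"):
    c=viewer.read_camera(n); W=cloud(c).reshape(-1,3); ims.append(c["frame"][:,:,::-1]);F=c["frame"].reshape(-1,3).astype(int)
    X=W@ex;Y=W@ey;Z=W[:,2]
    m=(Z>.28)&(Z<.34)&(abs(X-p@ex)<.08)&(Y-p@ey<-.02)&(Y-p@ey>-.13)&(F[:,0]>F[:,2]*1.45)
    if m.sum()>20:
        print(n,m.sum(),np.percentile(np.c_[X,Y,Z][m],[2,50,98],axis=0).round(3).tolist())
        k=np.linalg.lstsq(np.c_[X[m],Y[m],np.ones(m.sum())],Z[m],rcond=None)[0]; print("tilt",np.degrees(np.arctan(k[:2])).round(1))
cv2.imwrite("pics/over.png",np.hstack([cv2.resize(ims[0][60:285,80:380],(400,300)),cv2.resize(ims[1][60:285,130:430],(400,300))]))
go(np.r_[(.573*ex+.045*ey)[:2],.126],frame(ex,[0,0,-1]))
E
```

```text
t: 22.42
eef_pos: [0.4369, -0.2811, 0.3004]
ee_rot: [0.0, 0.753, 0.658, 0.001]
contact_force: [-0.7, 0.1, -4.0]
width: 0.0273
grip_force: 59.7
t: 23.92
eef_pos: [0.5638, 0.1093, 0.2986]
ee_rot: [-0.001, 0.666, 0.746, 0.0]
contact_force: [0.2, 0.3, -4.5]
width: 0.0277
grip_force: 59.7
side 245 [[0.516, -0.054, 0.282], [0.533, 0.017, 0.303], [0.624, 0.023, 0.32]]
tilt [ 4.8 -2.9]
top 215 [[0.546, -0.06, 0.313], [0.596, -0.049, 0.318], [0.626, -0.029, 0.324]]
tilt [-1.   4.6]
t 24.02 pos [0.564  0.1092 0.2991] tool axes cols [[-0.111, 0.994, -0.0], [0.994, 0.111, 0.002], [0.002, -0.0, -1.0]] F [-0.8  0.3 -4. ] w 0.0274 grip 59.7
joints [ 0.23  0.33 -0.67  1.69  0.21  1.2  -0.38]
shift units [0.    0.001 0.433] dist mm 173.1
turn units [-0.    -0.004 -0.004] deg 0.2 shift units after turn [0.001 0.001 0.433]
```

View pics/over.png

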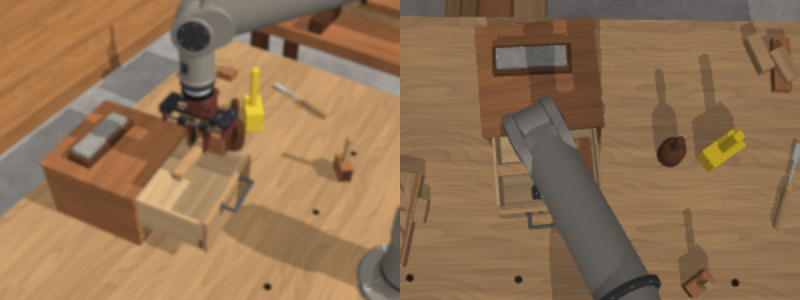

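The mallet hangs level over the open drawer (handle at (185,160), head at (212,140) in the side half). Its measured extents match the plan. Lower it.

```bash
python3 -m pendant '[[0,0,0.05,0,0,0,-1],[0,0,0.08,0,0,0,-1],[0,0,0.08,0,0,0,-1],[0,0,0.07,0,0,0,-1],[0,0,0.06,0,0,0,-1],[0,0,0.04,0,0,0,-1],[0,0,0.02,0,0,0,-1],[0,0,0,0,0,0,-1]]'
python3 -m pendant '[[0,0,0.01,0,0,0,-1],[0,0,0.008,0,0,0,-1],[0,0,0.005,0,0,0,-1],[0,0,0,0,0,0,-1]]'
```

```text
t: 25.02
eef_pos: [0.5645, 0.1098, 0.1398]
ee_rot: [-0.0, 0.666, 0.746, 0.001]
contact_force: [-0.1, 0.4, -3.2]
width: 0.0277
grip_force: 59.7
t: 25.52
eef_pos: [0.5644, 0.1098, 0.1306]
ee_rot: [-0.0, 0.666, 0.746, 0.001]
contact_force: [-0.4, 0.2, -3.7]
width: 0.0278
grip_force: 59.7
```

```bash
python3 -m pendant '[[0,0,0.005,0,0,0,-1],[0,0,0.004,0,0,0,-1],[0,0,0,0,0,0,-1]]'
python3 -m pendant '[[0,0,0.003,0,0,0,-1],[0,0,0,0,0,0,-1]]'
```

```text
t: 25.9
eef_pos: [0.5643, 0.1098, 0.1269]
ee_rot: [-0.0, 0.666, 0.746, 0.001]
contact_force: [0.7, -0.6, -3.4]
width: 0.0277
grip_force: 59.7
t: 26.15
eef_pos: [0.5645, 0.1099, 0.126]
ee_rot: [-0.0, 0.666, 0.746, 0.001]
contact_force: [-0.3, 0.5, -2.7]
width: 0.0279
grip_force: 59.7
```

```bash
python3 -m pendant '[[0,0,0.003,0,0,0,-1],[0,0,0,0,0,0,-1]]'
python3 -m pendant '[[0,0,0.002,0,0,0,-1],[0,0,0,0,0,0,-1]]'
```

```text
t: 26.4
eef_pos: [0.5648, 0.11, 0.1255]
ee_rot: [0.0, 0.666, 0.746, 0.001]
contact_force: [-1.1, 0.1, 4.0]
width: 0.0274
grip_force: 59.7
t: 26.65
eef_pos: [0.5653, 0.1102, 0.1254]
ee_rot: [0.0, 0.666, 0.746, 0.002]
contact_force: [-1.9, 0.5, 9.3]
width: 0.0275
grip_force: 59.8
```

```bash
python3 -m pendant '[[0,0,0,0,0,0,-1],[0,0,0,0,0,0,-1]]' 8
python3 -m pendant '[[0,0,0,0,0,0,-0.3],[0,0,0,0,0,0,-0.1],[0,0,0,0,0,0,0.1],[0,0,0,0,0,0,0.1],[0,0,-0.03,0,0,0,0.1],[0,0,-0.08,0,0,0,0.1],[0,0,-0.12,0,0,0,0.1],[0,0,-0.14,0,0,0,0.1],[0,0,-0.14,0,0,0,0.1]]'
python3 -m pendant '[[-0.13,0,0,0,0,0,0.1],[-0.13,0,0,0,0,0,0.1],[-0.13,0,0,0,0,0,0.1],[-0.13,0,0,0,0,0,0.1],[-0.13,0,0,0,0,0,0.1],[-0.13,0,0,0,0,0,0.1],[-0.1,0,0,0,0,0,0.1],[0,0,0,0,0,0,0.1]]'
python3 - <<'E'
from h import *
ims=[]
a=np.radians(6.5); ex=np.array([np.cos(a),np.sin(a),0]);ey=np.array([-ex[1],ex[0],0])
for n in("side","top"):
    c=viewer.read_camera(n); W=cloud(c).reshape(-1,3); ims.append(c["frame"][:,:,::-1])
    X=W@ex;Y=W@ey;Z=W[:,2]
    for nm,lo,hi in(("head",.138,.155),("handle",.118,.136)):
        m=(Z>lo)&(Z<hi)&(X>.515)&(X<.65)&(Y>-.07)&(Y<.17)
        if m.sum()>5: print(n,nm,m.sum(),np.percentile(np.c_[X,Y,Z][m],[2,50,98],axis=0).round(3).tolist())
    m=(Z>.172)&(Z<.186)&(X<.46)&(X>.42)&(Y>-.02)&(Y<.12); print("bar X",np.median(X[m]).round(4))
cv2.imwrite("pics/done.png",np.hstack([cv2.resize(ims[0][60:285,80:380],(400,300)),cv2.resize(ims[1][60:285,130:430],(400,300))]))
print(ctrl.read_state()["t"])
E
```

```text
t: 26.9
eef_pos: [0.5653, 0.1104, 0.1251]
ee_rot: [0.0, 0.666, 0.746, 0.002]
contact_force: [-2.1, -0.1, 7.0]
width: 0.0283
grip_force: 8.0
t: 28.02
eef_pos: [0.5639, 0.1095, 0.3306]
ee_rot: [-0.0, 0.666, 0.746, 0.001]
contact_force: [0.6, -0.3, 0.8]
width: 0.0483
grip_force: 0.0
t: 29.02
eef_pos: [0.6033, -0.2448, 0.3273]
ee_rot: [-0.0, 0.668, 0.744, 0.001]
contact_force: [0.2, 0.6, -0.5]
width: 0.0483
grip_force: 0.0
side head 481 [[0.523, -0.055, 0.14], [0.573, -0.012, 0.145], [0.626, 0.023, 0.149]]
side handle 288 [[0.533, 0.018, 0.119], [0.573, 0.06, 0.127], [0.62, 0.136, 0.135]]
bar X 0.4466
top head 730 [[0.521, -0.058, 0.14], [0.573, -0.02, 0.146], [0.627, 0.018, 0.152]]
top handle 339 [[0.519, -0.019, 0.12], [0.575, 0.085, 0.128], [0.589, 0.155, 0.133]]
bar X 0.4477
29.125
```

View pics/done.png

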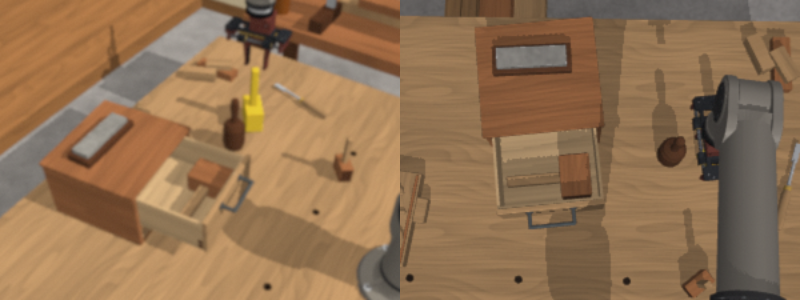

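The mallet lies flat in the drawer (head at (575,175), handle end at (508,180) in the top half). Its head top is 60 mm above the floor, the drawer is still open, and the bystanders have not moved.

```bash
python3 -c "
from workcell import workorder; print(workorder.finish_job())"
```

```text
the job is handed in; nothing more can be done
None
```

The job is handed in at about 29 s: the square-headed mallet lies flat on the bottom of the top drawer, which is still open about 190 mm, and the other things on the bench were left where they were.

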